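Load a sampling cassette into the analyser through its sprung flap

ROBOT

A 6-joint arm with a two-finger parallel gripper is mounted at the origin on the work surface. World frame = base frame: x ahead of the robot, y to its left, z up, the work surface at z = 0. Lengths are in mm, angles in rad, forces in N, time in s.
With the tool pointing down it reaches from about 300 to 850 mm from the base axis. Payload 4.2 kg.
Tool frame: the origin (TCP) lies at the very end of the fingers, on their centre line; the grasp point (between the pads) lies 19 mm behind it; z points along the fingers, y is the line along which they close (so a half turn about z gives the same grasp; the last joint's range is limited). The gripper opens to 91 mm and grips with 3 to 60 N. Pads are 32 mm wide; open, the fingers measure 118 mm over their backs; the gripper's body (76 mm by 178 mm) begins 60 mm behind the grasp point.
Start: joints at [1.15, 0.32, 1.565, -0, 1.257, -0.02], TCP at [224.343, 529.446, 213.976] pointing down, gripper open.
Joint ranges: [-3.11, 3.11], [-0.84, 2.01], [0.21, 2.61], [-1.34, 4.49], [0.05, 2.63], [-2.56, 2.56]. Speed limits (rad/s): [2.57, 2.57, 3.14, 3.14, 3.14, 3.14].

INTERFACE

Orientations are given as a 3x3 rotation matrix whose columns are the frame's x, y, z axes.
In Python, from cell import * gives the robot as it stands. The module is installed in compiled form; this text tells all that it offers.
- The arm moves only by the tool arm_command, never from a script. Its argument "commands" is a list of rows, each a list of 7 numbers: the turn, a rotation vector about the tool's x, y, z in units of 5 degrees (1.0 is 5 degrees), then the shift along the tool's x, y, z in mm, then the opening, from 0 (shut) to 1 (fully open). A call has 1 to 12 rows; each row shifts and turns the commanded pose from where the row before left it, along the tool's axes as they then stand; what a row does not reach is not made up. A row lasts 1/8 s, in which the tool goes at most 62.5 mm and 10.7 degrees, less where a joint would pass 70% of its speed; a pose out of reach is approached as far as the arm can. A call with a gripper value outside its range is refused whole. The fingers move at their own pace and stop on an object; "grip_force" is the grip in N (left out, the last holds). Time passes only in rows, so rows that do not move let the fingers close. It gives the time, the measured TCP pose, the force, the opening and the grip force at its end, in the units of the state.
- observe(): the state, without advancing time (a new reading comes with each control period).
- snapshot(name): name is "scene" or "top"; returns (picture, depth): 400x640x3 uint8, red, green, blue; 400x640 float32, mm along the optical axis (not along the pixel's ray), 0 where there is no reading.
- calibration(name): a dict with "fx", "fy", "cx", "cy" (pixels), "position" and "attitude" of the camera in the world. Camera axes: x right, y down, z forward; pixel columns grow to the right and rows downward; lengths in mm; the calibration is good to about 2 mm. A picture is of the moment at which its call begins. calibration takes no time and is no camera call.
- job_done(): hands the job in; it is judged then, once.
The state is a dict: "clock": time; "joint_positions": joint angles; "joint_velocities": joint speeds; "joint_torque": joint torques, N m; "ee_pos": TCP position; "eef_rot": TCP orientation; "force": force on the tool from outside, world axes, zero at the start; "moment": the same for the moment, N m; "finger_gap": opening from 0.0 (shut) to 1.0 (fully open); "gripper_force": force on a finger pad.
Only numpy, scipy, OpenCV 4.12 (cv2) and the standard library are available. Lean on these libraries where they do the work, as an engineer would, in place of code of your own. Each camera call takes 0.05 s, during which the arm holds its last target. There are 200 camera calls.

TASK

Lift the long-handled sampling cassette out of its cradle by its block and set it down on the analyser's loading shelf, block towards the flap but still outside it, and let go. Then take it by its handle and push it in through the sprung flap until the block is fully home against the stop inside and the flap has swung shut behind it; let go. Leave the other things on the bench where they are.

Things in the scene. Friction and masses are not known exactly. Their poses are not given: they have to be found in the camera images.
- cassette: Plain grey cassette, 0.11 to 0.22 kg, 172 mm long. x axis points from handle to nose, z up. Origin: centre of the block's underside. Block 54 long (x -27 to 27), 40 wide, 30 high. Behind it a metal stem 12 x 12 mm (x -27 to -123, underside 8 mm up). At the tail an upright handle 22 long (x -123 to -145), 18 wide, 44 high. Block and handle stand on z = 0.
- handle (a point): Point on the cassette's handle, mid length and width, 30 mm above the cassette's underside, 134 mm behind the cassette's origin.
- cradle: Fixed white cradle. Origin on the bench under the stored block, x along the cassette's x. Base 6 mm high, 75 wide, x -155 to 45. The block rests on a pedestal 50 x 28 mm, top 28 mm above the bench, sides free for fingers. The handle stands in a pocket 28 wide, walls 16 thick rising to 74 mm (2 above the handle): it cannot be gripped there. The cassette lifts straight up.
- analyser: Fixed white analyser. Origin on the bench under the flap; x level, the way the cassette is pushed; z up. Flat white loading shelf 100 wide, top 8 mm above the bench, x -215 to 0, level with the channel floor. Inlet face at x = -3, 100 wide, 74 high. Hidden stop at x = 104: fully home the cassette's origin is at x = 77, the handle at x = -57, outside. Cabinet 260 wide, 150 high from x = 126.
- flap_sill (a point): Point on the channel floor under the flap, mid mouth, 8 mm above the bench, 4 mm inside the analyser's origin along its x. The channel is closed on top, 46 wide and 52 high. Two fins 20 mm high flare out from the mouth to about 63 mm apart at analyser x = -19.
- flap (a joint): Flap angle, rad: 0 hanging shut, up to 1.5 swung up and inwards. Aluminium, 45 wide, hinged 43 mm above the sill, lower edge 3 mm above it, with a notch 28 wide x 23 high that clears the stem. Lightly sprung: 2 to 5 N of push opens it. It rides on the block and falls shut around the stem when the cassette's origin is at analyser x about 70, a few mm before the stop.
- vial_a: Bystander: small glass vial, 24 mm diameter, 45 high; origin under its centre.
- vial_b: Bystander: another such vial.
- vial_c: Bystander: another such vial.
- boat: Bystander: white plastic weighing boat about 84 x 62 x 18 mm; origin under its centre.
- screwdriver: Bystander: screwdriver with a red handle, lying flat; origin under its middle.
- jar: Bystander: white jar with a lid, 56 mm diameter, 75 high; origin under its centre.
- plug: Bystander: loose grey blanking block 50 x 36 x 26 mm without stem or handle; origin under its centre.

How it is judged (in metres and radians):
On the way, in this order (a step that is already met when the one before it is completed fails the run):
1. the cassette lies let go on the loading shelf, nose to the flap, block still outside (x of cassette in the frame of analyser between -0.13 and -0.015 m and y of cassette in the frame of analyser between -0.03 and 0.03 m and z of cassette in the frame of analyser below 0.013 m and x of handle in the frame of analyser below -0.13 m and contact force between the fingers and cassette below 0.1 N and linear speed of cassette below 0.02 m/s), for 0.2 s.
2. held by its handle, the cassette is pushed through the flap, which it lifts (value of joint flap above 0.7 rad and x of cassette in the frame of analyser above 0 m and distance between the grasp point and handle below 0.04 m and contact force between the fingers and cassette above 0.5 N), for 0.1 s.
At the end, for the whole second after the job is handed in: The cassette lies at rest in the channel, level, its block within 3.5 mm of the hidden stop, and the flap hangs shut (below 0.1 rad) behind the block, around the stem (x of cassette in the frame of analyser between 0.0735 and 0.082 m and y of cassette in the frame of analyser between -0.008 and 0.008 m and z of cassette in the frame of analyser below 0.013 m and value of joint flap below 0.1 rad and linear speed of cassette below 0.01 m/s); the robot touches nothing.
It fails at once if a bystander is moved by more than 30 mm (distance of any of vial_a, vial_b, vial_c, boat, screwdriver, jar, plug from where it was at the start of the episode above 0.03 m).
It also fails if it takes over 51 s, if anything falls off the work surface, if the arm or the gripper's body presses on something with over 40 N, if the wrist force passes 120 N, or if a joint passes its speed limit or range.

## Working session

There is one attempt and no reset: what is moved stays moved. The work goes in short steps, Python scripts to look and compute and a tool call to move; the robot and the scene stay as the last step left them, time stands still between calls to the robot, and variables do not carry over. Pictures are saved under pics/ and viewed, at most 10 in all, crops included, and the job is handed in when it is done.

Besides the shell and the picture viewer there is one more tool, called after "Emit:" in YAML: its name, and indented under it one key for each argument. arm_command: Moves the arm, as the interface text tells. Its arguments: {"type":"object","properties":{"commands":{"type":"array"},"grip_force":{"type":"number"}},"required":["commands"]}

```bash
mkdir -p pics; python3 - <<'E'
from cell import *
import cv2,numpy as np
for n in("scene","top"):
    p,d=snapshot(n); cv2.imwrite(f"pics/{n}0.png",p[:,:,::-1]); np.save(n+"0.npy",d)
    print(n,calibration(n))
s=observe();print(s["clock"],s["ee_pos"],s["eef_rot"],s["finger_gap"])
E
```

```text
scene {'fx': 500.6068598999725, 'fy': 500.6068598999725, 'cx': 311.7389227262464, 'cy': 195.63101593400117, 'position': array([1195.03157612,  161.49607706,  778.45245142]), 'attitude': array([[-0.02473001,  0.75265476, -0.65795079],
       [ 0.99957846,  0.02862976, -0.00481991],
       [ 0.01520925, -0.65779263, -0.7530455 ]])}
top {'fx': 394.2558744716842, 'fy': 394.2558744716842, 'cx': 311.3411474321286, 'cy': 195.21836143108968, 'position': array([ 400.90044258,  160.7872156 , 1049.53213847]), 'attitude': array([[-0.02900197, -0.97969166,  0.19840146],
       [-0.99954273,  0.0301231 ,  0.00263428],
       [-0.00855725, -0.19823434, -0.9801173 ]])}
0.1 [224.14977719 529.03502671 213.2138174 ] [[-9.20745057e-01  3.90164243e-01 -6.35173232e-04]
 [ 3.90164758e-01  9.20743995e-01 -1.39887326e-03]
 [ 3.90416113e-05 -1.53582785e-03 -9.99998820e-01]] 1.000694906413647
```

View pics/top0.png

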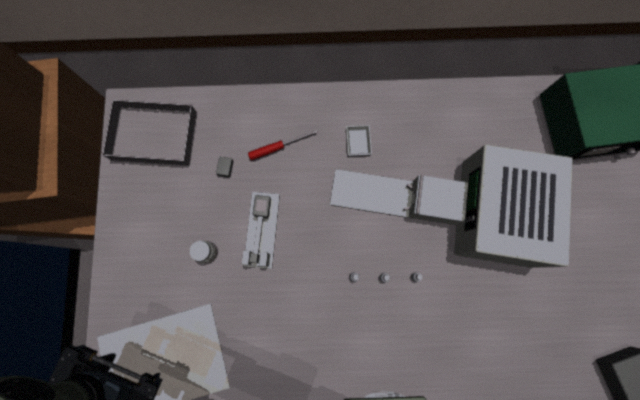

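View pics/scene0.png

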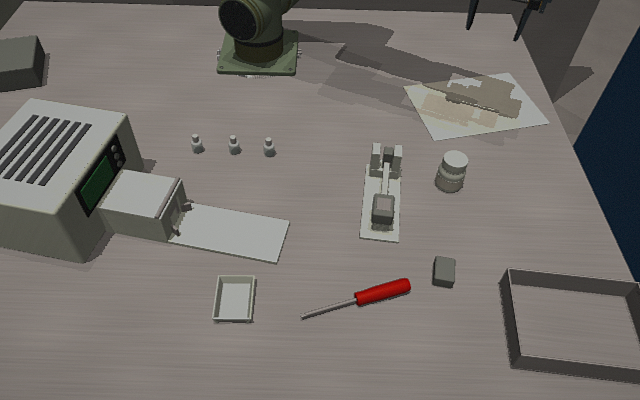

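The top view shows the cradle with the block at about (262,206) and the handle at about (256,258). The shelf runs from (333,190) to the flap at about (412,197), and the analyser points right, which is world -y. Next I'll take enlarged crops.

```bash
cat >h.py <<'E'
from cell import *
import cv2,numpy as np
def pix(n,u,v,z=None,d=None):
    c=calibration(n);r=c["attitude"]@np.array([(u-c["cx"])/c["fx"],(v-c["cy"])/c["fy"],1.])
    s=d if z is None else (z-c["position"][2])/r[2]
    return c["position"]+s*r
def crop(src,u0,v0,u1,v1,k,out):
    cv2.imwrite(out,cv2.resize(src[v0:v1,u0:u1],None,fx=k,fy=k,interpolation=cv2.INTER_CUBIC))
E
python3 - <<'E'
from h import *
t=cv2.imread("pics/top0.png")
a=cv2.resize(t[185:275,235:290],None,fx=6,fy=6,interpolation=2)
b=cv2.resize(t[165:225,325:475],None,fx=5,fy=5,interpolation=2)
cv2.imwrite("pics/a.png",a);cv2.imwrite("pics/b.png",b)
s=cv2.imread("pics/scene0.png");crop(s,95,160,295,270,4,"pics/c.png")
E
```

```text
(no output)
```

View pics/a.png

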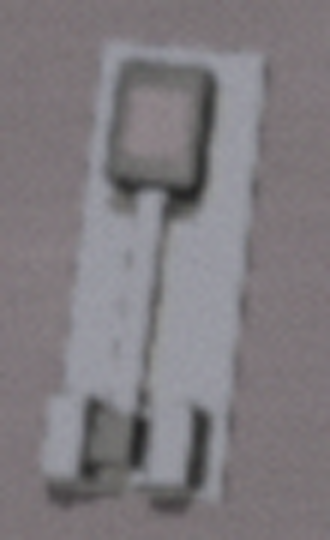

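View pics/b.png

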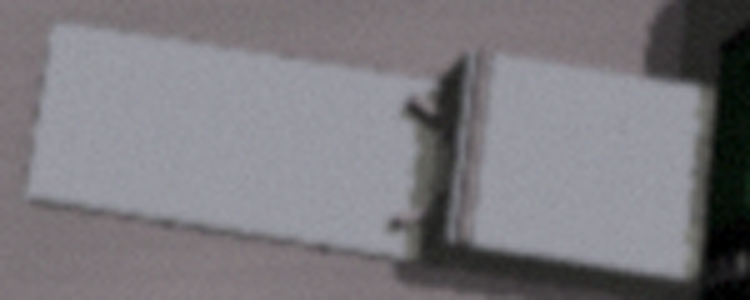

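View pics/c.png

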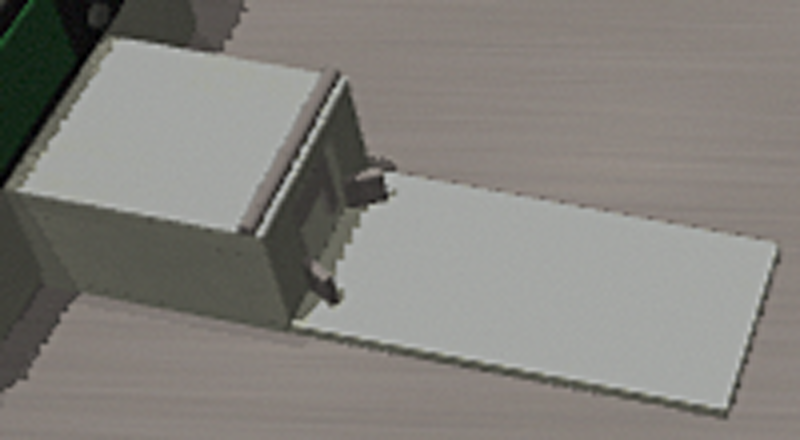

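The crops give usable corners. In crop a, the cradle base corners are (105,43), (267,57) and (220,498), and the block top is about (112..213, 62..185). In crops b and c, the shelf corners are b (52,22), (28,200), (418,260) and c (776,243), (727,413), (292,325).

```bash
python3 - <<'E'
from h import *
def P(n,U,V,k,u0,v0,z): return pix(n,(U+.5)/k-.5+u0,(V+.5)/k-.5+v0,z=z)[:2].round(1)
A=lambda U,V,z:P("top",U,V,6,235,185,z)
B=lambda U,V,z:P("top",U,V,5,325,165,z)
C=lambda U,V,z:P("scene",U,V,4,95,160,z)
print("cradle TL,TR,BR",A(105,43,6),A(267,57,6),A(220,498,6),"left edge",A(70,390,6))
print("block top corners",[A(*q,58) for q in((118,62),(215,68),(203,190),(108,183))])
print("walls L out top, R",[A(*q,74) for q in((52,395),(84,400),(155,403),(190,407),(43,488),(145,492),(182,492))])
print("shelf top",[B(*q,8) for q in((52,22),(28,200),(418,260),(435,78))])
print("shelf scene",[C(*q,8) for q in((776,243),(727,413),(292,325),(395,172))])
print("inlet top front, scene",[C(*q,74) for q in((345,78),(262,236))], "top",[B(*q,74) for q in((470,52),(447,243))])
print("inlet top rear", [B(*q,74) for q in((708,86),(692,278))],[C(*q,74) for q in ((112,38),(18,190))])
# depth clouds
for n in("top","scene"):
    d=np.load(n+"0.npy");c=calibration(n);v,u=np.mgrid[:400,:640]
    X=np.stack([(u-c["cx"])/c["fx"]*d,(v-c["cy"])/c["fy"]*d,d],-1)@c["attitude"].T+c["position"]
    X=X[d>0]
    def box(x0,x1,y0,y1,z0,z1):
        m=(X>[x0,y0,z0]).all(1)&(X<[x1,y1,z1]).all(1);Y=X[m]
        if len(Y)<5:return len(Y)
        r=cv2.minAreaRect(Y[:,:2].astype(np.float32));return len(Y),[np.round(q,1) for q in r],np.median(Y[:,2]).round(1),Y[:,:2].mean(0).round(1)
    b=A(160,125,58);print(n,"block",box(b[0]-50,b[0]+50,b[1]-45,b[1]+45,50,66))
    s=B(230,140,8);print(n,"shelf",box(s[0]-90,s[0]+90,s[1]-150,s[1]+150,4.5,12))
    print(n,"inlet",box(s[0]-120,s[0]+100,s[1]-300,s[1]-40,68,80))
E
```

```text
cradle TL,TR,BR [626.7 323.8] [617.9 250.7] [423.  273.6] left edge [471.5 339. ]
block top corners [array([606.9, 310.1]), array([603. , 268.5]), array([550.5, 274.1]), array([554.7, 314.3])]
walls L out top, R [array([465.1, 334.8]), array([462.7, 321.6]), array([460.6, 292.5]), array([458.6, 278.2]), array([427.7, 338.2]), array([424.9, 296.7]), array([424.4, 281.7])]
shelf top [array([682.8,  96.9]), array([584.5, 113.8]), array([545.8, -92.3]), array([ 644.9, -109.2])]
shelf scene [array([587.9, 112.9]), array([687.4,  96. ]), array([ 645.3, -112. ]), array([549.6, -80.7])]
inlet top front, scene [array([547.1, -94.4]), array([ 644.3, -112.3])] top [array([ 642.5, -111. ]), array([544.7, -91.4])]
inlet top rear [array([ 621. , -229.7]), array([ 523.5, -211.4])] [array([ 525.1, -212.1]), array([ 621.9, -228.4])]
top block (318, [array([579.4, 293.5]), array([39.9, 53.7]), np.float64(82.1)], np.float64(55.6), array([578.8, 293. ]))
top shelf (2129, [array([622.5, -26.3]), array([264.1, 127.4]), np.float64(79.0)], np.float64(6.4), array([ 6.129e+02, -4.000e-01]))
top inlet (2006, [array([ 605.8, -170. ]), array([131.1, 201.1]), np.float64(78.9)], np.float64(72.0), array([ 582.8, -165.6]))
scene block (504, [array([570.7, 293.5]), array([40. , 80.2]), np.float64(82.5)], np.float64(58.2), array([585.1, 291.5]))
scene shelf (4784, [array([615.2,  -0.8]), array([156.9, 293.4]), np.float64(4.8)], np.float64(8.4), array([ 6.198e+02, -1.000e-01]))
scene inlet (3225, [array([ 623.4, -185.3]), array([151.7, 212.1]), np.float64(67.1)], np.float64(74.4), array([ 593.9, -173.9]))
```

Emit:
arm_command:
  commands:
    - [0, 0, 0, -41, -8.2, 5, 1]
    - [0, 0, 0, -41, -8.2, 5, 1]
    - [0, 0, 0, -41, -8.2, 5, 1]
    - [0, 0, 0, -41, -8.2, 5, 1]
    - [0, 0, 0, -41, -8.2, 5, 1]
    - [0, 0, 0, -41, -8.2, 5, 1]
    - [0, 0, 0, -41, -8.2, 5, 1]
    - [0, 0, 0, -41, -8.2, 5, 1]
    - [0, 0, 0, -41, -8.2, 10, 1]
    - [0, 0, 0, -41, -8.2, 10, 1]
    - [0, 0, -1.6, 0, 0, 0, 1]
    - [0, 0, -1.6, 0, 0, 0, 1]

```text
clock: 1.6
ee_pos: [570.0, 293.2, 152.9]
eef_rot: [[-0.993, 0.118, -0.002], [0.118, 0.993, -0.001], [0.002, -0.001, -1.0]]
force: [-0.2, 0.8, -0.7]
finger_gap: 1.002
gripper_force: 0.0
```

```bash
python3 - <<'E'
from h import *
s=observe();print(s["clock"],s["ee_pos"].round(1),s["eef_rot"].round(3),s["force"])
a,_=snapshot("top");b,_=snapshot("scene")
a=cv2.resize(a[170:290,210:320,::-1],None,fx=4,fy=4,interpolation=2)
b=cv2.resize(b[110:260,330:420,::-1],None,fx=3.2,fy=3.2,interpolation=2)
cv2.imwrite("pics/d.png",np.hstack([a,b]))
E
```

```text
1.6 [570.  293.2 152.9] [[-0.993  0.118 -0.002]
 [ 0.118  0.993 -0.001]
 [ 0.002 -0.001 -1.   ]] [-0.24855429  0.75908577 -0.66833735]
```

View pics/d.png

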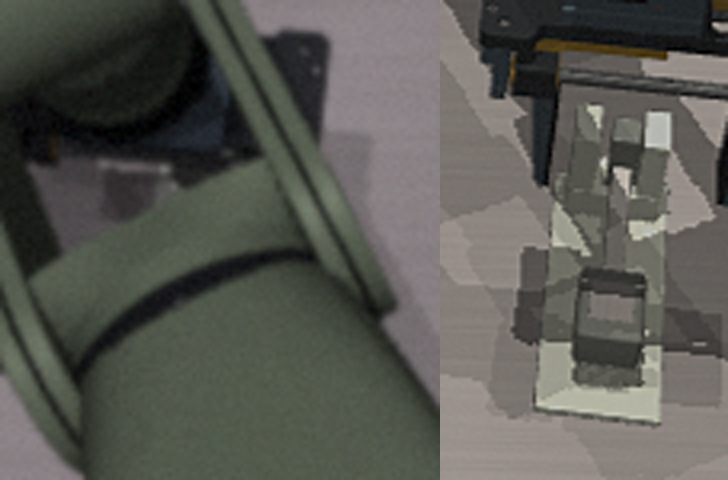

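The scene crop at lower right shows the block centred between the open fingers, so I'll descend and grip.

Emit:
arm_command:
  commands:
    - [0, 0, 0, 0, 0, 30, 1]
    - [0, 0, 0, 0, 0, 30, 1]
    - [0, 0, 0, 0, 0, 30, 1]
    - [0, 0, 0, 0, 0, 20, 1]
    - [0, 0, 0, 0, 0, 10, 1]
    - [0, 0, 0, 0, 0, 0, 0.6]
    - [0, 0, 0, 0, 0, 0, 0]
    - [0, 0, 0, 0, 0, 0, 0]
    - [0, 0, 0, 0, 0, 0, 0]
    - [0, 0, 0, 0, 0, 0, 0]
    - [0, 0, 0, 0, 0, 0, 0]
    - [0, 0, 0, 0, 0, 0, 0]
  grip_force: 40

```text
clock: 3.2
ee_pos: [569.9, 294.1, 34.2]
eef_rot: [[-0.993, 0.121, 0.0], [0.121, 0.993, 0.0], [-0.0, 0.0, -1.0]]
force: [-0.5, -0.1, 0.7]
finger_gap: 0.435
gripper_force: 40.0
```

Emit:
arm_command:
  commands:
    - [0, 0, 0, 0, 0, -10, 0]
    - [0, 0, 0, 0, 0, -15, 0]
    - [0, 0, 0, 0, 0, -20, 0]
    - [0, 0, 0, 0, 0, -20, 0]
    - [0, 0, 0, 0, 0, -20, 0]
    - [0, 0, 0, 0, 0, -10, 0]
    - [0, 0, 0, 0, 0, 0, 0]
    - [0, 0, 0, 0, 0, 0, 0]

```text
clock: 4.2
ee_pos: [569.3, 293.7, 128.2]
eef_rot: [[-0.993, 0.121, -0.001], [0.121, 0.993, -0.001], [0.001, -0.001, -1.0]]
force: [0.3, 0.1, -2.8]
finger_gap: 0.437
gripper_force: 40.0
```

```bash
python3 - <<'E'
from h import *
s=observe();print(s["clock"],s["ee_pos"].round(1),s["force"],s["moment"],s["finger_gap"])
b,_=snapshot("scene")
crop(b[:,:,::-1],300,60,460,260,3,"pics/e.png")
E
```

```text
4.2 [569.3 293.7 128.2] [ 0.25953294  0.06236555 -2.84423951] [-0.02589192  0.02371797  0.02764373] 0.436993711739501
```

View pics/e.png

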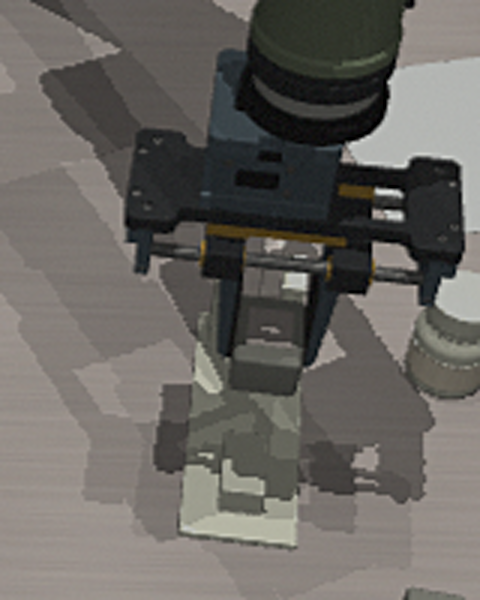

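Emit:
arm_command:
  commands:
    - [0, 0, 0, -4, -16, 0, 0]
    - [0, 0, 0, -7.8, -32.5, 0, 0]
    - [0, 0, 0, -7.8, -32.5, 0, 0]
    - [0, 0, 0, -7.8, -32.5, 0, 0]
    - [0, 0, 0, -7.8, -32.5, 0, 0]
    - [0, 0, 0, -7.8, -32.5, 0, 0]
    - [0, 0, 0, -7.8, -32.5, 0, 0]
    - [0, 0, 0, -7.8, -32.5, 0, 0]
    - [0, 0, 0, -7.8, -32.5, 0, 0]
    - [0, 0, 0, -7.8, -32.5, 0, 0]
    - [0, 0, 0, -4, -16, 0, 0]
    - [0, 0, 0, 0, 0, 0, 0]

```text
clock: 5.75
ee_pos: [607.9, -38.6, 128.7]
eef_rot: [[-0.992, 0.123, -0.001], [0.123, 0.992, 0.0], [0.001, 0.0, -1.0]]
force: [0.9, 0.1, -2.7]
finger_gap: 0.44
gripper_force: 40.0
```

Emit:
arm_command:
  commands:
    - [0, 0, 0.8, 0, 0, 0, 0]
    - [0, 0, 1.5, 0, 0, 0, 0]
    - [0, 0, 1.8, 0, 0, 0, 0]
    - [0, 0, 1.9, 0, 0, 0, 0]
    - [0, 0, 1.9, 0, 0, 0, 0]
    - [0, 0, 1.9, 0, 0, 0, 0]
    - [0, 0, 1.9, 0, 0, 0, 0]
    - [0, 0, 1.9, 0, 0, 0, 0]
    - [0, 0, 1.9, 0, 0, 0, 0]
    - [0, 0, 1.7, 0, 0, 0, 0]
    - [0, 0, 1.1, 0, 0, 0, 0]
    - [0, 0, 0.5, 0, 0, 0, 0]

```text
clock: 7.25
ee_pos: [607.8, -36.0, 128.8]
eef_rot: [[0.19, 0.982, -0.001], [0.982, -0.19, 0.001], [0.001, -0.001, -1.0]]
force: [-0.5, -0.0, -1.8]
finger_gap: 0.438
gripper_force: 40.0
```

Emit:
arm_command:
  commands:
    - [0, 0, 0, 0, 0, 20, 0]
    - [0, 0, 0, 0, 0, 20, 0]
    - [0, 0, 0, 0, 0, 20, 0]
    - [0, 0, 0, 0, 0, 10, 0]
    - [0, 0, 0, 0, 0, 0, 0]

```text
clock: 7.88
ee_pos: [607.7, -36.8, 58.4]
eef_rot: [[0.189, 0.982, -0.001], [0.982, -0.189, 0.0], [0.0, -0.002, -1.0]]
force: [0.5, -0.2, -2.0]
finger_gap: 0.435
gripper_force: 40.0
```

```bash
python3 - <<'E'
from h import *
s=observe();print(s["clock"],s["ee_pos"].round(1),s["eef_rot"].round(3),s["force"],s["finger_gap"])
b,_=snapshot("scene");a,_=snapshot("top")
b=cv2.resize(b[130:280,100:310,::-1],None,fx=3,fy=3,interpolation=2)
cv2.imwrite("pics/f.png",b);cv2.imwrite("pics/top_f.png",a[:,:,::-1])
E
```

```text
7.875 [607.7 -36.8  58.4] [[ 0.189  0.982 -0.001]
 [ 0.982 -0.189  0.   ]
 [ 0.    -0.002 -1.   ]] [ 0.48557    -0.24270043 -2.00620526] 0.4348079684315183
```

View pics/f.png

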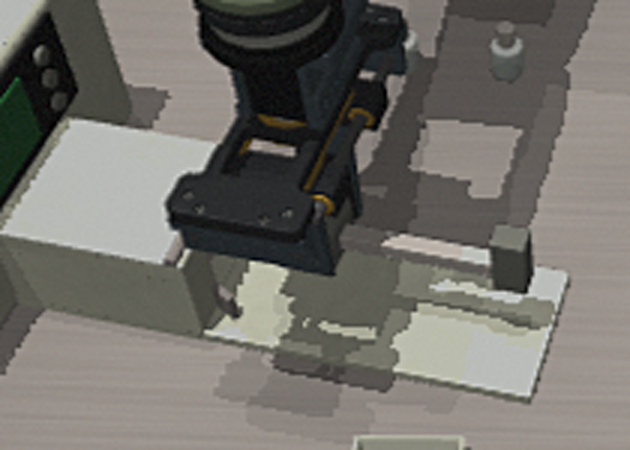

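The cassette hangs over the shelf, with the handle near the outer end at about (510,260) and in line with it. I'll lower it gently.

Emit:
arm_command:
  commands:
    - [0, 0, 0, 0, 0, 15, 0]
    - [0, 0, 0, 0, 0, 15, 0]
    - [0, 0, 0, 0, 0, 8, 0]
    - [0, 0, 0, 0, 0, 4, 0]
    - [0, 0, 0, 0, 0, 1, 0]
    - [0, 0, 0, 0, 0, 0, 0]

```text
clock: 8.72
ee_pos: [608.4, -37.6, 16.2]
eef_rot: [[0.19, 0.982, 0.001], [0.982, -0.19, 0.0], [0.0, 0.001, -1.0]]
force: [0.8, 0.1, -2.3]
finger_gap: 0.438
gripper_force: 40.0
```

Emit:
arm_command:
  commands:
    - [0, 0, 0, 0, 0, 1, 0]
    - [0, 0, 0, 0, 0, 0.7, 0]
    - [0, 0, 0, 0, 0, 0.5, 0]
    - [0, 0, 0, 0, 0, 0, 0]

```text
clock: 9.22
ee_pos: [608.2, -37.6, 14.2]
eef_rot: [[0.19, 0.982, 0.0], [0.982, -0.19, 0.0], [0.0, 0.0, -1.0]]
force: [-1.0, -0.5, 1.7]
finger_gap: 0.438
gripper_force: 40.0
```

Emit:
arm_command:
  commands:
    - [0, 0, 0, 0, 0, 0, 0.5]
    - [0, 0, 0, 0, 0, 0, 0.75]
    - [0, 0, 0, 0, 0, 0, 0.75]
    - [0, 0, 0, 0, 0, 0, 0.75]
    - [0, 0, 0, 0, 0, 0, 0.75]
    - [0, 0, 0, 0, 0, -15, 0.75]
    - [0, 0, 0, 0, 0, -25, 0.75]
    - [0, 0, 0, 0, 0, -30, 0.75]
    - [0, 0, 0, -30, 0, -25, 0.75]
    - [0, 0, 0, -30, 0, 0, 0.75]
    - [0, 0, 0, -30, 0, 0, 0.75]
    - [0, 0, 0, -20, 0, 0, 0.75]

```text
clock: 10.72
ee_pos: [587.2, -146.8, 109.9]
eef_rot: [[0.191, 0.982, 0.001], [0.982, -0.191, -0.0], [-0.0, 0.002, -1.0]]
force: [0.3, 0.3, -0.1]
finger_gap: 0.751
gripper_force: 0.0
```

I shifted towards the analyser instead of away from it. It was at a safe height, 110 mm against the 74 mm inlet, and the cassette is now in full view, so I'll measure it here.

```bash
python3 - <<'E'
from h import *
b,d=snapshot("scene");np.save("g.npy",d)
crop(b[:,:,::-1],150,170,310,280,5,"pics/g.png")
E
```

```text
(no output)
```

View pics/g.png

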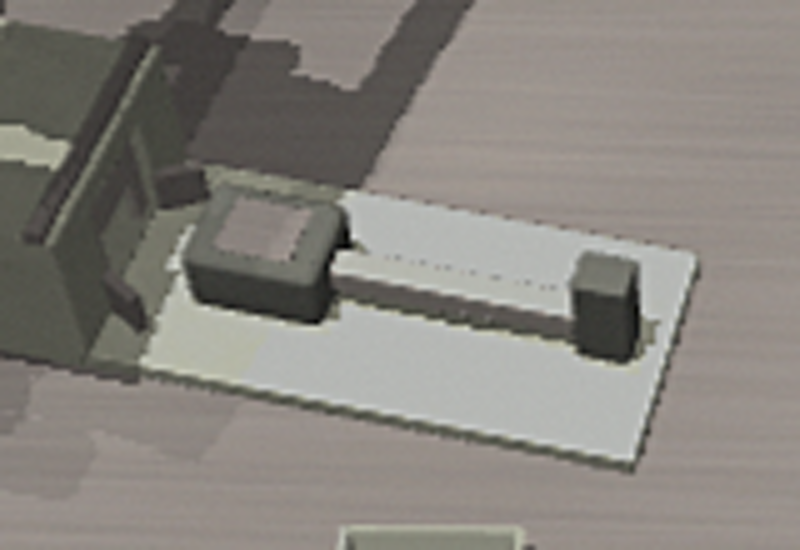

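The cassette lies on the shelf in line with the mouth. The handle top is at about (573–638, 252–292), the block top at about (190–345, 187–270), and their near lower edges at (580,355)–(632,362) and (192,300)–(320,322).

```bash
python3 - <<'E'
from h import *
X=np.array([-.1908,-.9816]);Y=np.array([.9816,-.1908]);O=np.array([594.4,-105.6])
def C(U,V,z):
    p=pix("scene",(U+.5)/5-.5+150,(V+.5)/5-.5+170,z=z)[:2];return p.round(1),((p-O)@X).round(1),((p-O)@Y).round(1)
for nm,z,q in(("shelf",8,[(697,257),(633,465)]),("htop",52,[(583,252),(639,260),(634,294),(571,287)]),("hbot",8,[(578,352),(632,363)]),("btop",38,[(222,187),(347,205),(325,276),(188,256)]),("bbot",8,[(192,298),(318,322)])):
    print(nm,*[C(u,v,z) for u,v in q],sep="\n  ")
d=np.load("g.npy");c=calibration("scene");v,u=np.mgrid[:400,:640]
W=np.stack([(u-c["cx"])/c["fx"]*d,(v-c["cy"])/c["fy"]*d,d],-1)@c["attitude"].T+c["position"];W=W[d>0]
a=np.c_[(W[:,:2]-O)@X,(W[:,:2]-O)@Y,W[:,2]]
for nm,lo,hi in(("handle",(-225,-30,46),(-170,30,60)),("block",(-110,-40,33),(-20,40,45)),("stem",(-165,-30,22),(-95,30,33))):
    k=a[((a>lo)&(a<hi)).all(1)];r=cv2.minAreaRect(k[:,:2].astype(np.float32));print(nm,len(k),r,np.median(k,0))
E
```

```text
shelf
  (array([589.4, 113.8]), np.float64(-214.4), np.float64(-46.8))
  (array([686.8,  95.7]), np.float64(-215.2), np.float64(52.3))
htop
  (array([623.2,  74.3]), np.float64(-182.1), np.float64(-6.1))
  (array([626.2,  95.2]), np.float64(-203.2), np.float64(-7.1))
  (array([641.9,  94.5]), np.float64(-205.5), np.float64(8.5))
  (array([639.6,  71.3]), np.float64(-182.3), np.float64(10.6))
hbot
  (array([636.7,  71.2]), np.float64(-181.7), np.float64(7.8))
  (array([641.1,  92. ]), np.float64(-202.9), np.float64(8.2))
btop
  (array([585.6, -68.1]), np.float64(-35.1), np.float64(-15.8))
  (array([592.7, -19.1]), np.float64(-84.6), np.float64(-18.2))
  (array([627.1, -22.2]), np.float64(-88.0), np.float64(16.2))
  (array([619.5, -74.8]), np.float64(-35.0), np.float64(18.8))
bbot
  (array([616.5, -79. ]), np.float64(-30.4), np.float64(16.6))
  (array([626.2, -29. ]), np.float64(-81.3), np.float64(16.6))
handle 112 ((-191.79046630859375, 1.4651851654052734), (20.693403244018555, 21.975351333618164), 88.88099670410156) [-192.00508305    4.06411029   51.70724615]
block 496 ((-58.117774963378906, 1.7111034393310547), (41.41102981567383, 53.90623474121094), 89.2685546875) [-59.04081075   4.11874296  38.14601705]
stem 250 ((-130.20529174804688, 1.6297311782836914), (16.143428802490234, 69.57089233398438), 87.01444244384766) [-130.97951778    3.63891271   27.76349264]
```

The handle sits at about (632, 84.5) in world coordinates, and the cassette is within 1–2 mm of the channel line and aligned with it. I'll move 236 mm along tool +x, then go down and grip.

Emit:
arm_command:
  commands:
    - [0, 0, 0, 16, 0, 0, 0.75]
    - [0, 0, 0, 30, 0, 0, 0.75]
    - [0, 0, 0, 30, 0, 0, 0.75]
    - [0, 0, 0, 30, 0, 0, 0.75]
    - [0, 0, 0, 30, 0, 0, 0.75]
    - [0, 0, 0, 30, 0, 0, 0.75]
    - [0, 0, 0, 30, 0, 0, 0.75]
    - [0, 0, 0, 25, 0, 0, 0.75]
    - [0, 0, 0, 15, 0, 0, 0.75]
    - [0, 0, 0, 0, 0, 0, 0.75]
    - [0, 0, 0, 0, 0, 20, 0.75]
    - [0, 0, 0, 0, 0, 0, 0.75]

```text
clock: 12.28
ee_pos: [630.7, 85.3, 87.4]
eef_rot: [[0.191, 0.982, -0.004], [0.982, -0.191, -0.001], [-0.001, -0.004, -1.0]]
force: [-0.1, -0.5, -0.5]
finger_gap: 0.748
gripper_force: 0.0
```

Emit:
arm_command:
  commands:
    - [0, 0, 0, 0, 1.5, 20, 0.75]
    - [0, 0, 0, 0, 0, 20, 0.75]
    - [0, 0, 0, 0, 0, 20, 0.75]
    - [0, 0, 0, 0, 0, 9, 0.75]
    - [0, 0, 0, 0, 0, 0, 0.5]
    - [0, 0, 0, 0, 0, 0, 0.3]
    - [0, 0, 0, 0, 0, 0, 0]
    - [0, 0, 0, 0, 0, 0, 0]
    - [0, 0, 0, 0, 0, 0, 0]
    - [0, 0, 0, 0, 0, 0, 0]
    - [0, 0, 0, 0, 0, 0, 0]
    - [0, 0, 0, 0, 0, 0, 0]
  grip_force: 30

```text
clock: 13.78
ee_pos: [633.5, 85.9, 19.9]
eef_rot: [[0.19, 0.982, -0.0], [0.982, -0.19, 0.0], [0.0, -0.0, -1.0]]
force: [-0.8, 0.5, 2.4]
finger_gap: 0.195
gripper_force: 30.0
```

Emit:
arm_command:
  commands:
    - [0, 0, 0, -4, 0, 0, 0]
    - [0, 0, 0, -6, 0, 0, 0]
    - [0, 0, 0, -6, 0, 0, 0]
    - [0, 0, 0, -6, 0, 0, 0]
    - [0, 0, 0, -6, 0, 0, 0]
    - [0, 0, 0, -6, 0, 0, 0]
    - [0, 0, 0, -6, 0, 0, 0]
    - [0, 0, 0, -5, 0, 0, 0]
    - [0, 0, 0, -5, 0, 0, 0]

```text
clock: 14.9
ee_pos: [624.2, 36.7, 19.9]
eef_rot: [[0.19, 0.982, 0.001], [0.982, -0.19, 0.001], [0.001, 0.001, -1.0]]
force: [0.2, 4.8, 3.2]
finger_gap: 0.196
gripper_force: 30.0
```

Emit:
arm_command:
  commands:
    - [0, 0, 0, -5, 0, 0, 0]
    - [0, 0, 0, -5, 0, 0, 0]
    - [0, 0, 0, -5, 0, 0, 0]
    - [0, 0, 0, -5, 0, 0, 0]
    - [0, 0, 0, -5, 0, 0, 0]
    - [0, 0, 0, -5, 0, 0, 0]
    - [0, 0, 0, -5, 0, 0, 0]
    - [0, 0, 0, -5, 0, 0, 0]
    - [0, 0, 0, -5, 0, 0, 0]
    - [0, 0, 0, -5, 0, 0, 0]
    - [0, 0, 0, -5, 0, 0, 0]
    - [0, 0, 0, -5, 0, 0, 0]

```text
clock: 16.4
ee_pos: [612.6, -22.5, 19.9]
eef_rot: [[0.19, 0.982, 0.0], [0.982, -0.19, 0.0], [0.0, 0.0, -1.0]]
force: [0.8, 5.1, 5.3]
finger_gap: 0.194
gripper_force: 30.0
```

Emit:
arm_command:
  commands:
    - [0, 0, 0, -5, 0, 0, 0]
    - [0, 0, 0, -5, 0, 0, 0]
    - [0, 0, 0, -5, 0, 0, 0]
    - [0, 0, 0, -4, 0, 0, 0]
    - [0, 0, 0, -2, 0, 0, 0]
    - [0, 0, 0, 0, 0, 0, 0]

```text
clock: 17.15
ee_pos: [608.5, -43.5, 19.9]
eef_rot: [[0.19, 0.982, -0.0], [0.982, -0.19, -0.001], [-0.001, 0.0, -1.0]]
force: [1.4, 2.5, 5.3]
finger_gap: 0.194
gripper_force: 30.0
```

Emit:
arm_command:
  commands:
    - [0, 0, 0, -1, 0, 0, 0]
    - [0, 0, 0, -1, 0, 0, 0]
    - [0, 0, 0, 0, 0, 0, 0]

```text
clock: 17.52
ee_pos: [608.1, -45.2, 19.9]
eef_rot: [[0.19, 0.982, -0.0], [0.982, -0.19, -0.0], [-0.0, -0.0, -1.0]]
force: [0.9, 4.3, 6.0]
finger_gap: 0.194
gripper_force: 30.0
```

Emit:
arm_command:
  commands:
    - [0, 0, 0, -1, 0, 0, 0]
    - [0, 0, 0, -1, 0, 0, 0]
    - [0, 0, 0, 0, 0, 0, 0]

```text
clock: 17.9
ee_pos: [607.8, -46.6, 19.9]
eef_rot: [[0.19, 0.982, 0.0], [0.982, -0.19, 0.001], [0.001, 0.0, -1.0]]
force: [1.0, 6.3, 5.3]
finger_gap: 0.194
gripper_force: 30.0
```

Emit:
arm_command:
  commands:
    - [0, 0, 0, -1, 0, 0, 0]
    - [0, 0, 0, -1, 0, 0, 0]
    - [0, 0, 0, 0, 0, 0, 0]

```text
clock: 18.27
ee_pos: [607.9, -46.6, 19.9]
eef_rot: [[0.191, 0.982, 0.001], [0.982, -0.191, 0.003], [0.004, 0.0, -1.0]]
force: [2.3, 12.4, 6.2]
finger_gap: 0.195
gripper_force: 30.0
```

The push has stopped against the stop: travel is 135 mm and the force has risen to 12 N. I'll open, retreat and check.

Emit:
arm_command:
  commands:
    - [0, 0, 0, 0, 0, 0, 0.3]
    - [0, 0, 0, 0, 0, 0, 0.5]
    - [0, 0, 0, 0, 0, 0, 0.6]
    - [0, 0, 0, 0, 0, 0, 0.6]
    - [0, 0, 0, 0, 0, -20, 0.6]
    - [0, 0, 0, 0, 0, -30, 0.6]
    - [0, 0, 0, 0, 0, -40, 0.6]
    - [0, 0, 0, 40, 0, -30, 0.6]
    - [0, 0, 0, 50, 0, 0, 0.6]
    - [0, 0, 0, 50, 0, 0, 0.6]
    - [0, 0, 0, 30, 0, 0, 0.6]
    - [0, 0, 0, 0, 0, 0, 0.6]

```text
clock: 19.77
ee_pos: [639.9, 120.0, 139.4]
eef_rot: [[0.187, 0.982, -0.0], [0.982, -0.187, -0.0], [-0.0, -0.0, -1.0]]
force: [-0.1, -0.8, 0.4]
finger_gap: 0.599
gripper_force: 0.0
```

```bash
python3 - <<'E'
from h import *
s=observe();print(s["clock"],s["ee_pos"].round(1),s["force"])
b,d=snapshot("scene");crop(b[:,:,::-1],150,170,270,260,6,"pics/i.png")
X=np.array([-.1908,-.9816]);Y=np.array([.9816,-.1908]);O=np.array([594.4,-105.6])
c=calibration("scene");v,u=np.mgrid[:400,:640]
W=np.stack([(u-c["cx"])/c["fx"]*d,(v-c["cy"])/c["fy"]*d,d],-1)@c["attitude"].T+c["position"];W=W[d>0]
a=np.c_[(W[:,:2]-O)@X,(W[:,:2]-O)@Y,W[:,2]]
k=a[((a>(-90,-30,46))&(a<(-20,30,60))).all(1)];print(len(k),cv2.minAreaRect(k[:,:2].astype(np.float32)))
E
```

```text
19.775 [639.9 120.  139.4] [-0.13786244 -0.79338073  0.36785584]
111 ((-57.71723556518555, 3.232964515686035), (21.72457504272461, 18.3936824798584), 0.9090702533721924)
```

View pics/i.png

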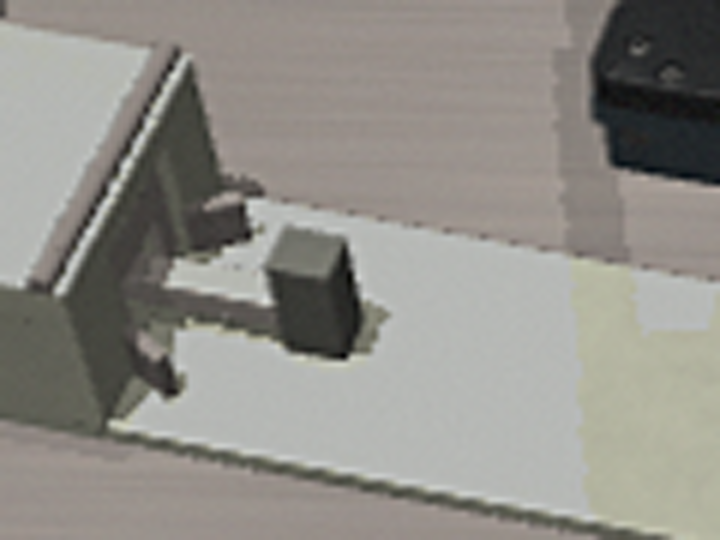

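The handle stands outside at about (310,290), measured at analyser x = -57.7 mm. The mouth around the stem at about (150,260) looks closed by the flap, and the gripper is clear, so I'll hand in.

```bash
python3 -c "
from cell import *
print(job_done())"
```

```text
the job is handed in; nothing more can be done
None
```

The cassette is in the analyser and let go, with its block against the stop (origin about 76 mm past the flap line, 77 is fully home), the flap apparently shut in the last picture, and the gripper clear; I handed the job in at about 20 s, and no verdict came back.

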